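# Isolate the bench fuse unit, draw the blown fuse and hold it up

### The job

One fuse in the bench fuse unit has blown: its striker pin has popped up above the cap of its carrier. First swing the unit's isolator handle right over to its other stop to switch off, then pinch the two sprung side catches of the blown carrier together, draw it straight up out of its socket and finish still holding it by its pinched catches, upright, with its foot at least 5 cm above the top of the unit. Leave the two good fuses fully home and do not disturb the other things on the desk.

Things in the scene. Friction and masses are not known exactly. Their poses are not given: they have to be found in the camera images.
- fuse_unit: Grey bench fuse-switch unit, fixed: box 94 (x) x 245 (y, -125 to +120) x 44 mm high, origin on the desk, z up, turned 0.1 to 0.5 rad. On its flat top, at x = 0: isolator handle at y = -85 mm; three sockets at y = -15, 35, 85 mm (the blown fuse may be in any), with 6 mm high barriers between them. Bare deck elsewhere around the carriers.
- isolator (a joint): Black isolator handle, hinged about the unit's y axis at unit (0, -85, 54) mm: 0 = on, leaning 0.5 rad to -x (roughly towards the robot); 1.0 = off, at its other stop, leaning 0.5 rad to +x. Starts at 0 to 0.1. Stays where it is left; about 3 N at the grip moves it. Grip 13 mm thick (x), 22 mm wide (y), ends 58 mm from the hinge.
- isolator_grip (a point): Centre of the isolator handle's grip, 45 mm from the hinge; at 'on' it stands at unit (-22, -85, 93) mm, at 'off' at (+22, -85, 93) mm.
- blown_fuse: Carrier of the blown fuse, 0.1 to 0.24 kg: black moulding 44 (x) x 24 (y) mm, a white ceramic fuse with brass cap on top (72 mm) and the popped steel striker pin, 5 mm thick, up to z = 88 mm. Origin at the centre of its foot, axes like the unit's; home, the foot is 10 mm above the desk and 34 mm of it are below the unit's top. 1.5 mm of play in the socket.
- blown_fuse_near (a joint): Grey sprung catch lever on the carrier's -x end, flared outward: 0 = out, its hook under the socket's lip; 0.20 = fully in. The carrier comes out only with both catches nearly fully in. Spring: about 3 N at the pad to start, 9 N fully in; grip with about 25 N.
- blown_fuse_far (a joint): The same for the catch lever on the carrier's +x end.
- blown_fuse_near_pad (a point): Middle of the outer face of the -x catch's ribbed finger pad, at rest at carrier (-26, 0, 48) mm. The pad is 16 mm wide (y) and 20 mm tall (z = 40 to 60 mm above the foot). Over both pads: 57 mm at their top edges at rest, 34 mm pinched fully in, when the pads stand parallel.
- blown_fuse_far_pad (a point): The same point on the +x catch's pad, at rest at carrier (26, 0, 48) mm.
- good_fuse_a: Carrier of a good fuse, same as the blown one but its striker pin is flush (pin top at z = 75 mm). To stay home. Origin at the centre of its foot.
- good_fuse_b: The other good fuse's carrier, likewise. To stay home.
- spare_fuses: Yellow pack of fuses, 26 x 58 x 10 mm, lying in front of the unit; leave alone. Origin under its centre.
- plug_relay: Clear plug-in relay, 21 x 28 x 38 mm, standing in front of the unit; leave alone. Origin under its centre.
- film_cap: Orange film capacitor, 11 x 26 x 18 mm, in front of the unit; leave alone. Origin under its centre.
- driver: Red-handled screwdriver, 28 x 200 x 25 mm, lying behind the unit; leave alone. Origin under its centre.
- big_cap: Dark blue can capacitor, 35 mm across, 56 mm high, standing behind the unit; leave alone. Origin under its centre.
There are look-alikes about, which are no part of the job. What is shaped like the good_fuse_a but blue, pink or red is not meant.

How it is judged:
By the outcome, as a careful person would: the job done as asked, in the order asked, and still so for the second after the job is handed in, while the arm keeps its last pose, push and grip.
It also fails if it takes over 42 s, if anything falls off the work surface, if the arm or the gripper's body presses on something with over 40 N, if the wrist force passes 120 N, or if a joint passes its speed limit or range.

### The arm

A 6-joint arm with a two-finger parallel gripper is mounted at the origin on a cart in front of the work surface, level with it; the furniture and walls round the work are solid. World frame = base frame: x ahead of the robot, y to its left, z up, the work surface at z = 0. Lengths are in m, angles in rad, forces in N, time in s.
With the tool pointing down it reaches from about 0.325 to 0.775 m from the base axis. Payload 5.5 kg.
Tool frame: the origin (TCP) lies at the very end of the fingers, on their centre line; the grasp point (between the pads) lies 19 mm behind it (env.pinch_z is the z of the grasp point in the tool frame, in m); z points along the fingers, y is the line along which they close (so a half turn about z gives the same grasp; the last joint's range is limited). The gripper opens to 88 mm and grips with 3 to 60 N. Pads are 20 mm wide; open, the fingers measure 115 mm over their backs; the gripper's body (75 mm by 178 mm) begins 61 mm behind the grasp point.
Start: joints at [-1.323, 0.091, 1.231, -0, 1.82, -0.057], TCP at [0.18, -0.572, 0.223] pointing down, gripper open.
Joint ranges: [-2.87, 2.87], [-0.86, 2.18], [0.17, 2.46], [-1.51, 4.65], [0.06, 2.69], [-2.65, 2.65]. Speed limits (rad/s): [2.57, 2.57, 3.01, 3.14, 3.14, 3.14].

### API

Orientations are given as a rotation vector (axis times angle).
In Python, from plant import readout, cams, env gives the robot as it stands. The module is installed in compiled form; this text tells all that it offers.
- The arm moves only by the tool servo_tool, never from a script. Its argument "steps" is a list of rows, each a list of 7 numbers: the turn, a rotation vector about the tool's x, y, z in rad, then the shift along the tool's x, y, z in m, then the opening, from -1 (shut) to 1 (fully open). In form: [[rx, ry, rz, tx, ty, tz, claw], ...]. A call has 1 to 10 rows; each row is the pose to reach, as a shift and turn from the pose commanded when the call began, along the tool's axes at that moment; what a row does not reach only later rows make up. A row lasts 1/10 s, in which the tool goes at most 50 mm and 8.59 degrees, less where a joint would pass 70% of its speed; a pose out of reach is approached as far as the arm can. A call with a gripper value outside its range is refused whole. The fingers move at their own pace and stop on an object; "newtons" is the grip in N (left out, the last holds). Time passes only in rows, so rows that repeat a pose let the fingers close. It gives the time, the measured TCP pose, the force, the opening and the grip force at its end, in the units of the state.
- readout.get_state(): the state, without advancing time (a new reading comes with each control period).
- cams.read_camera(name): name is "scene" or "top" or "wrist"; returns the picture (480x640x3 uint8, blue, green, red); there is no depth.
- cams.camera_info(name): a dict with "fx", "fy", "cx", "cy" (pixels), "T" (4x4, takes a point from camera to world coordinates); the wrist camera has in their place "tool_from_camera" (4x4, takes a point from camera to tool coordinates, whose origin is the TCP and whose axes are the flange's). Camera axes: x right, y up, looking along -z (the intrinsics and any distortion apply to the point x, -y, -z); pixel columns grow to the right and rows downward; lengths in m; the calibration is good to about 2 mm. The wrist camera is an equidistant fisheye: a pixel r from the principal point sees the ray r / f radians off the axis. A picture is of the moment at which its call begins: read the wrist's pose just before it. camera_info takes no time and is no camera call.
- env.sign_off(): hands the job in; it is judged then, once.
The state is a dict: "clock": time; "joints": joint angles; "joint_vel": joint speeds; "effort": joint torques, N m; "tcp_pos": TCP position; "orientation": TCP orientation; "contact_force": force on the tool from outside, world axes, zero at the start; "wrist_torque": the same for the moment, N m; "opening": finger opening in m; "grip_force": force on a finger pad.
Only numpy, scipy, OpenCV 4.12 (cv2) and the standard library are available. Lean on these libraries where they do the work, as an engineer would, in place of code of your own. Each camera call takes 0.05 s, during which the arm holds its last target. There are 200 camera calls.

## Working session

There is one attempt and no reset: what is moved stays moved. The work goes in short steps, Python scripts to look and compute and a tool call to move; the robot and the scene stay as the last step left them, time stands still between calls to the robot, and variables do not carry over. Pictures are saved under pics/ and viewed, at most 10 in all, crops included, and the job is handed in when it is done.

Besides the shell and the picture viewer there is one more tool, called after "Request:" in YAML: its name, and indented under it one key for each argument. servo_tool: Moves the arm, as the interface text tells. Its arguments: {"type":"object","properties":{"steps":{"type":"array","items":{"type":"array","items":{"type":"number"}}},"newtons":{"type":"number"}},"required":["steps"]}

```bash
mkdir -p pics; python3 - <<'E'
from plant import readout,cams,env
import cv2
for n in("scene","top"):
    cv2.imwrite(f"pics/{n}0.png",cams.read_camera(n))
    i=cams.camera_info(n);print(n,i)
print(cams.camera_info("wrist"));print(readout.get_state(),env.pinch_z)
E
```

```text
scene {'fx': 439.67118000358994, 'fy': 439.67118000358994, 'cx': 312.8109819891818, 'cy': 247.1540652798259, 'T': array([[-0.71004272,  0.38734719, -0.58804889,  0.05679362],
       [-0.70400712, -0.37317864,  0.60424472,  0.78604361],
       [ 0.01460521,  0.84303016,  0.53766795,  0.54217297],
       [ 0.        ,  0.        ,  0.        ,  1.        ]])}
top {'fx': 526.2243168725435, 'fy': 526.2243168725435, 'cx': 319.5316460446881, 'cy': 240.10363999747292, 'T': array([[ 0.02209151,  0.98978354, -0.14085632,  0.39532964],
       [-0.99967345,  0.02005939, -0.01583061,  0.25168248],
       [-0.01284338,  0.14116004,  0.98990347,  1.12572856],
       [ 0.        ,  0.        ,  0.        ,  1.        ]])}
{'fx': 371.64829954431775, 'fy': 371.64829954431775, 'cx': 324.31830606611834, 'cy': 235.14617112624003, 'tool_from_camera': array([[-8.86705798e-04,  9.69067270e-01,  2.46795139e-01,
         6.65226554e-02],
       [ 9.99999382e-01,  6.93902176e-04,  8.68199285e-04,
         4.59765217e-04],
       [ 6.70091827e-04,  2.46795757e-01, -9.69067286e-01,
        -1.60607521e-01],
       [ 0.00000000e+00,  0.00000000e+00,  0.00000000e+00,
         1.00000000e+00]])}
{'clock': 0.1, 'joints': array([-1.32269652e+00,  9.18195171e-02,  1.23175733e+00,  8.85317062e-06,
        1.81980563e+00, -5.66986114e-02]), 'joint_vel': array([-0.00023497, -0.00147041, -0.00270993, -0.00026373,  0.0014952 ,
       -0.00037943]), 'effort': array([ 3.96241900e-03, -4.47854090e+01, -4.07572103e+01,  7.01771001e-02,
        2.83875590e-02, -1.11809179e-04]), 'tcp_pos': array([ 0.1799974 , -0.57208688,  0.22160303]), 'orientation': array([-3.10341833e+00, -4.76657861e-01,  2.55082640e-04]), 'contact_force': array([ 0.46008373,  0.4870702 , -0.95811778]), 'wrist_torque': array([-0.00397023, -0.00359252,  0.02887164]), 'grip_force': 0.0, 'opening': 0.08773524855075564} -0.0187
```

View pics/top0.png

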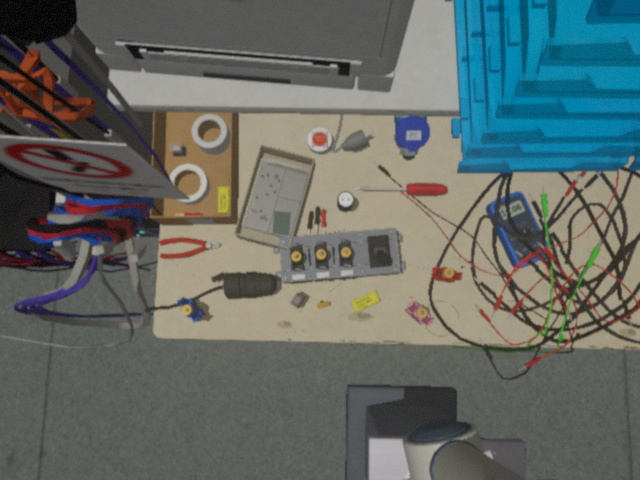

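View pics/scene0.png

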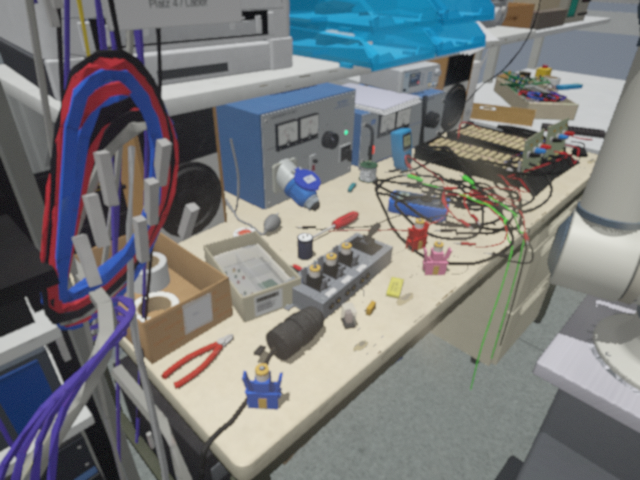

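The top view shows the unit at about (277–402, 230–283), with the handle on its right at (380, 250) and the carriers at (296, 255), (320, 253) and (346, 250). I'll enlarge both views.

```bash
python3 - <<'E'
import cv2,numpy as np
a=cv2.imread("pics/top0.png")[222:290,270:410]
b=cv2.imread("pics/scene0.png")[218:318,285:400]
a=cv2.resize(a,None,fx=5.5,fy=5.5,interpolation=cv2.INTER_CUBIC)
b=cv2.resize(b,None,fx=6,fy=6,interpolation=cv2.INTER_CUBIC)
cv2.imwrite("pics/a.png",a);cv2.imwrite("pics/b.png",b)
E
```

```text
(no output)
```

View pics/a.png

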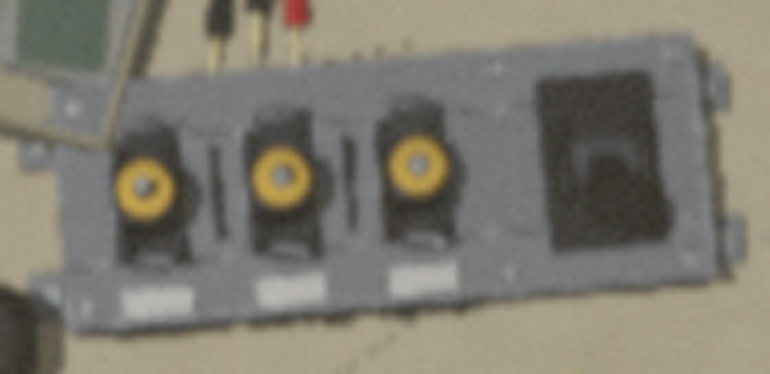

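View pics/b.png

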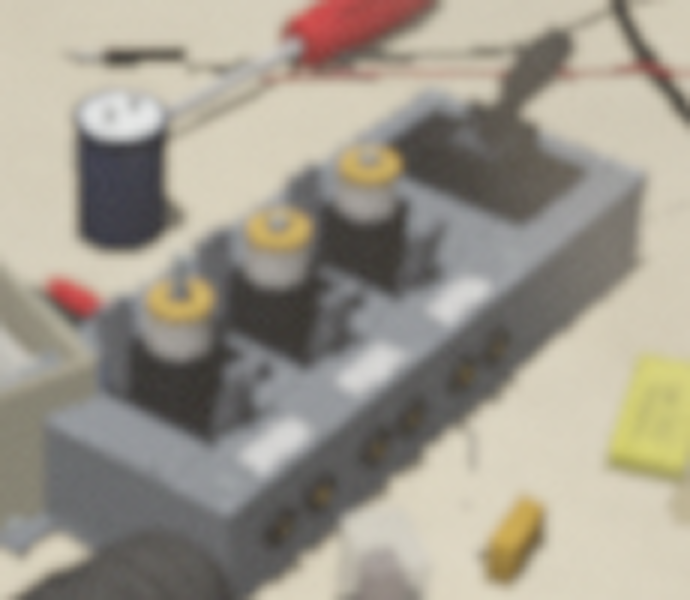

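```bash
cat > h.py <<'E'
import numpy as np
from plant import readout,cams,env
from scipy.spatial.transform import Rotation as R
def proj(n,P):
    i=cams.camera_info(n);T=i["T"];p=(np.asarray(P)-T[:3,3])@T[:3,:3]
    return np.c_[i["cx"]+i["fx"]*p[:,0]/-p[:,2],i["cy"]-i["fy"]*p[:,1]/-p[:,2]]
def U(u,P):
    P=np.asarray(P,float)
    c,s=np.cos(u[2]),np.sin(u[2])
    return np.c_[u[0]+c*P[:,0]-s*P[:,1],u[1]+s*P[:,0]+c*P[:,1],P[:,2]]
E
cat > fit.py <<'E'
from h import *
from scipy.optimize import least_squares
caps=[[0,.085,.082],[0,.035,.082],[0,-.015,.082]]
c=lambda x,y:[x,y,.044]
tP=caps+[c(.047,-.125),c(-.047,-.125),c(-.047,.12)]
tp=np.array([[146,188],[282,177],[418,166],[692,40],[715,280],[72,328]])/5.5+[270,222]
sP=caps+[c(-.047,.12),c(.047,.12),c(-.047,-.125),c(.047,-.125)]
sp=np.array([[181,300],[280,230],[369,163],[235,510],[50,425],[645,183],[425,97]])/6+[285,218]
def f(u): return np.r_[(proj("top",U(u,tP))-tp).ravel(),(proj("scene",U(u,sP))-sp).ravel()]
for nm,sl in(("both",slice(None)),("top",slice(0,12)),("scene",slice(12,None))):
    r=least_squares(lambda u:f(u)[sl],[.55,.25,.1],loss="soft_l1");print(nm,r.x.round(4),r.fun.reshape(-1,2).round(1).tolist())
    print(U(r.x,[[0,.085,.05],[-.022,-.085,.093]]).round(4).tolist())
s=readout.get_state();print(R.from_rotvec(s["orientation"]).as_matrix().round(3))
E
python3 fit.py
```

```text
both [0.5181 0.23   0.1097] [[-0.5, 0.9], [-0.3, 0.6], [-0.0, 0.4], [0.0, -1.6], [0.8, -0.2], [-1.1, 1.6], [0.0, -0.5], [-0.1, -0.6], [0.2, -0.3], [-0.6, 0.9], [-9.9, -5.6], [0.9, -2.1], [0.7, -2.3]]
[[0.5088, 0.3145, 0.05], [0.5055, 0.1431, 0.093]]
top [0.5188 0.2296 0.094 ] [[-0.4, -0.2], [-0.1, -0.0], [0.2, 0.2], [0.6, -1.0], [0.7, 0.4], [-1.3, 0.3]]
[[0.5109, 0.3143, 0.05], [0.5049, 0.1429, 0.093]]
scene [0.5163 0.232  0.1223] [[0.4, 0.5], [0.0, 0.3], [0.1, 0.4], [0.2, 2.1], [-9.7, -4.3], [0.5, -1.8], [-0.1, -1.8]]
[[0.5059, 0.3164, 0.05], [0.5048, 0.145, 0.093]]
[[ 0.954  0.3   -0.   ]
 [ 0.3   -0.954  0.002]
 [ 0.    -0.002 -1.   ]]
```

```bash
cat >> h.py <<'E'
u0=(0.5185,0.2298,0.104)
def to(ux,uy,z,u=u0,s=None):
    s=s or readout.get_state();M=R.from_rotvec(s["orientation"])
    c,sn=np.cos(u[2]),np.sin(u[2])
    G=R.from_matrix(np.array([[-sn,c,0],[c,sn,0],[0,0,-1]]).T)
    p=U(u,[[ux,uy,z]])[0]
    print("turn",(M.inv()*G).as_rotvec().round(3),"shift",M.inv().apply(p-s["tcp_pos"]).round(4),"world",p.round(4),"tool y",G.as_matrix()[:,1].round(3))
E
python3 -c "
from h import *
to(-.06,-.085,.2)"
```

```text
turn [-1.00e-03 -1.00e-03 -1.37e+00] shift [ 0.4878 -0.592   0.0227] world [0.4676 0.139  0.2   ] tool y [0.995 0.104 0.   ]
```

Request:
servo_tool:
  steps:
    - [0,0,-1.37,0.488,-0.592,0.022,-1]
    - [0,0,-1.37,0.488,-0.592,0.022,-1]
    - [0,0,-1.37,0.488,-0.592,0.022,-1]
    - [0,0,-1.37,0.488,-0.592,0.022,-1]
    - [0,0,-1.37,0.488,-0.592,0.022,-1]
    - [0,0,-1.37,0.488,-0.592,0.022,-1]
    - [0,0,-1.37,0.488,-0.592,0.022,-1]
    - [0,0,-1.37,0.488,-0.592,0.022,-1]
    - [0,0,-1.37,0.488,-0.592,0.022,-1]
    - [0,0,-1.37,0.488,-0.592,0.022,-1]

```text
clock: 1.1
tcp_pos: [0.3677, -0.1071, 0.2081]
orientation: [2.098, 2.338, 0.0]
contact_force: [0.9, 0.1, 0.3]
opening: 0.0115
grip_force: 0.0
```

```bash
python3 -c "
from h import *
to(-.06,-.085,.2)"
```

```text
turn [0.    0.    0.004] shift [0.2339 0.1259 0.0081] world [0.4676 0.139  0.2   ] tool y [0.995 0.104 0.   ]
```

Request:
servo_tool:
  steps:
    - [0,0,0,0.234,0.126,0.008,-1]
    - [0,0,0,0.234,0.126,0.008,-1]
    - [0,0,0,0.234,0.126,0.008,-1]
    - [0,0,0,0.234,0.126,0.008,-1]
    - [0,0,0,0.234,0.126,0.008,-1]
    - [0,0,0,0.234,0.126,0.008,-1]
    - [0,0,0,0.234,0.126,0.008,-1]
    - [0,0,0,0.234,0.126,0.008,-1]
    - [0,0,0,0.234,0.126,0.008,-1]

```text
clock: 2.0
tcp_pos: [0.4684, 0.1353, 0.2005]
orientation: [2.105, 2.332, -0.0]
contact_force: [-1.2, -0.2, 1.4]
opening: 0.0005
grip_force: 0.0
```

```bash
cat >> h.py <<'E'
import cv2
def wsnap(name):
    s=readout.get_state();im=cams.read_camera("wrist");cv2.imwrite(f"pics/{name}.png",im)
    np.savez(f"pics/{name}.npz",p=s["tcp_pos"],o=s["orientation"])
def wproj(name,P):
    d=np.load(f"pics/{name}.npz");i=cams.camera_info("wrist");T=i["tool_from_camera"]
    t=R.from_rotvec(d["o"]).inv().apply(np.asarray(P)-d["p"]);q=(t-T[:3,3])@T[:3,:3]
    x,y,z=q[:,0],-q[:,1],-q[:,2];r=np.hypot(x,y);th=np.arctan2(r,z)
    return np.c_[i["cx"]+i["fx"]*th*x/r,i["cy"]+i["fy"]*th*y/r]
E
python3 - <<'E'
from h import *
wsnap("w1");im=cv2.imread("pics/w1.png")
P=[[0,y,.082] for y in(.085,.035,-.015)]+[[x,y,.044] for x in(-.047,.047) for y in(-.125,.12)]
for a,b in wproj("w1",U(u0,P)): cv2.drawMarker(im,(int(round(a)),int(round(b))),(0,255,0),0,9)
cv2.imwrite("pics/w1m.png",im);print(wproj("w1",U(u0,P)).round(1).tolist());to(-.06,-.085,.2)
E
```

```text
[[402.3, 9.2], [403.9, 69.6], [403.9, 134.2], [339.1, 259.0], [338.9, -14.0], [440.2, 258.0], [443.4, -6.5]]
turn [ 0.001  0.    -0.002] shift [ 0.0039 -0.0004  0.0007] world [0.4676 0.139  0.2   ] tool y [0.995 0.104 0.   ]
```

View pics/w1m.png

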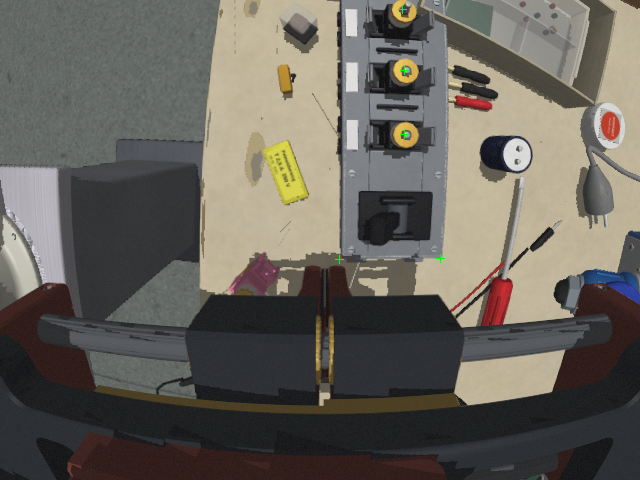

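The markers land on all three caps and both near corners to about 1–2 px, so the pose fit is good. The handle is in the on position at about (380, 228). Next I lower beside it and push.

Request:
servo_tool:
  steps:
    - [0,0,0,0.004,0,0.05,-1]
    - [0,0,0,0.004,0,0.1,-1]
    - [0,0,0,0.004,0,0.122,-1]
    - [0,0,0,0.004,0,0.122,-1]
    - [0,0,0,0.004,0.015,0.122,-1]
    - [0,0,0,0.004,0.025,0.122,-1]
    - [0,0,0,0.004,0.035,0.122,-1]
    - [0,0,0,0.004,0.042,0.122,-1]
    - [0,0,0,0.004,0.048,0.122,-1]
    - [0,0,0,0.004,0.048,0.122,-1]

```text
clock: 3.05
tcp_pos: [0.517, 0.1456, 0.0789]
orientation: [2.103, 2.333, 0.002]
contact_force: [-0.0, -1.0, 0.6]
opening: 0.0005
grip_force: 0.0
```

Request:
servo_tool:
  steps:
    - [0,0,0,0,0.002,0,-1]
    - [0,0,0,0,0.004,0,-1]
    - [0,0,0,0,0.005,0,-1]
    - [0,0,0,0,0.005,0,-1]

```text
clock: 3.45
tcp_pos: [0.5208, 0.1462, 0.0783]
orientation: [-2.103, -2.334, 0.0]
contact_force: [-2.4, -0.5, 2.5]
opening: 0.0006
grip_force: 1.6
```

```bash
python3 -c "
from h import *
to(0,-.085,.08)"
```

```text
turn [-0.  0.  0.] shift [-0.0016  0.0064 -0.0017] world [0.5273 0.1453 0.08  ] tool y [0.995 0.104 0.   ]
```

Request:
servo_tool:
  steps:
    - [0,0,0,0,0.002,0,-1]
    - [0,0,0,0,0.003,0,-1]
    - [0,0,0,0,0.004,0,-1]
    - [0,0,0,0,0.004,0,-1]

```text
clock: 3.85
tcp_pos: [0.5249, 0.1466, 0.078]
orientation: [-2.103, -2.334, 0.0]
contact_force: [-2.9, -0.1, 0.9]
opening: 0.0003
grip_force: 1.4
```

Request:
servo_tool:
  steps:
    - [0,0,0,0,0.002,0,-1]
    - [0,0,0,0,0.003,0,-1]
    - [0,0,0,0,0.003,0,-1]

```text
clock: 4.15
tcp_pos: [0.5275, 0.1469, 0.0777]
orientation: [-2.102, -2.333, 0.002]
contact_force: [-4.1, -0.3, -0.7]
opening: 0.0003
grip_force: 1.6
```

Request:
servo_tool:
  steps:
    - [0,0,0,0,0.002,0,-1]
    - [0,0,0,0,0.003,0,-1]
    - [0,0,0,0,0.003,0,-1]

```text
clock: 4.45
tcp_pos: [0.5299, 0.1472, 0.0775]
orientation: [-2.102, -2.333, 0.004]
contact_force: [-6.3, -1.6, 0.9]
opening: 0.0002
grip_force: 2.6
```

Request:
servo_tool:
  steps:
    - [0,0,0,0,0.002,0,-1]
    - [0,0,0,0,0.003,0,-1]
    - [0,0,0,0,0.003,0,-1]

```text
clock: 4.75
tcp_pos: [0.5302, 0.1472, 0.0774]
orientation: [-2.098, -2.33, 0.012]
contact_force: [-18.3, -2.8, 4.9]
opening: 0.0005
grip_force: 9.1
```

Request:
servo_tool:
  steps:
    - [0,0,0,0,-0.02,0,-1]
    - [0,0,0,0,-0.02,0,-1]
    - [0,0,0,0,-0.02,-0.05,-1]
    - [0,0,0,0.05,-0.015,-0.1,1]
    - [0,0,0,0.09,-0.01,-0.123,1]
    - [0,0,0,0.12,-0.01,-0.123,1]
    - [0,0,0,0.12,-0.01,-0.123,1]
    - [0,0,0,0.12,-0.01,-0.123,1]
    - [0,0,0,0.12,-0.01,-0.123,1]

```text
clock: 5.65
tcp_pos: [0.5119, 0.2651, 0.2005]
orientation: [2.104, 2.333, -0.001]
contact_force: [-0.4, 0.5, -0.8]
opening: 0.0454
grip_force: 0.0
```

```bash
python3 - <<'E'
from h import *
wsnap("w2");im=cv2.imread("pics/w2.png")
P=[[0,y,.082] for y in(.085,.035,-.015)]+[[0,.085,.098]]+[[x,.085,.07] for x in(-.0285,.0285)]+[[-.047,.12,.044],[.047,.12,.044],[.022,-.085,.093]]
q=wproj("w2",U(u0,P))
for a,b in q: cv2.drawMarker(im,(int(round(a)),int(round(b))),(0,255,0),0,9)
top=cams.read_camera("scene")[218:318,285:400]
c=cv2.resize(im[40:340,200:500],(500,500),interpolation=cv2.INTER_CUBIC);d=cv2.resize(top,None,fx=2.6,fy=2.6,interpolation=cv2.INTER_CUBIC)
o=np.zeros((500,800,3),np.uint8);o[:,:500]=c;o[:d.shape[0],500:500+d.shape[1]]=d
cv2.imwrite("pics/w2m.png",o);print(q.round(1).tolist());to(0,.085,.048)
E
```

```text
[[328.9, 165.6], [328.8, 230.5], [328.7, 290.5], [329.1, 166.9], [292.2, 164.9], [365.1, 164.9], [272.8, 122.7], [383.7, 122.7], [354.1, 369.0]]
turn [-0.001  0.001 -0.002] shift [0.0497 0.0031 0.1525] world [0.5097 0.3143 0.048 ] tool y [0.995 0.104 0.   ]
```

View pics/w2m.png

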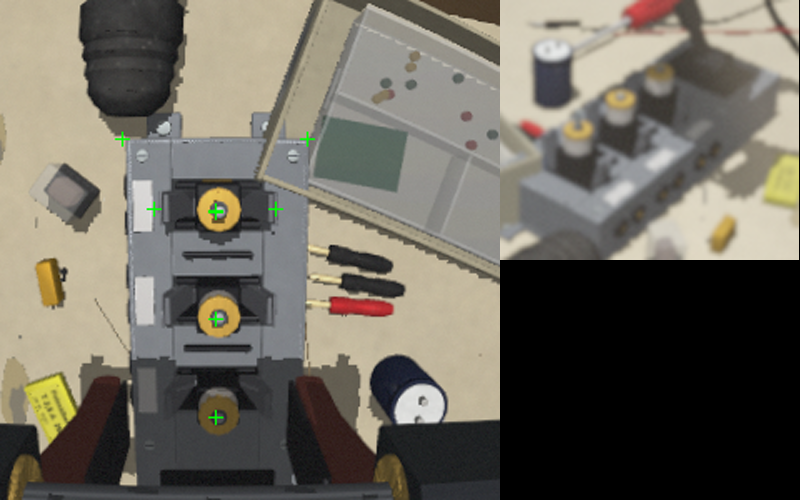

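```bash
python3 - <<'E'
from h import *
from scipy.optimize import least_squares
f=lambda X:np.r_[(wproj("w2",[X])-[357,147]).ravel(),(proj("scene",[X])-[301,279]).ravel()]
r=least_squares(f,[.55,.33,.06]);c,s=np.cos(.104),np.sin(.104);d=r.x[:2]-u0[:2]
print("tray world",r.x.round(3),"unit",(c*d[0]+s*d[1]).round(3),(-s*d[0]+c*d[1]).round(3),r.fun.round(1))
# wall foot line points of tray long edge at 2 heights
for px in([357,147],[500,207]):
  for z in(.05,.06,.07):
    q=least_squares(lambda X:(wproj("w2",[[X[0],X[1],z]])-px).ravel(),[.55,.33]).x-u0[:2];print(px,z,(c*q[0]+s*q[1]).round(3),(-s*q[0]+c*q[1]).round(3))
print("handle tip on/off scene",proj("scene",U(u0,[[-.028,-.085,.105],[.028,-.085,.105]])).round(1).tolist())
E
python3 -c "
import cv2
from plant import cams
im=cams.read_camera('scene')[200:320,270:410];cv2.imwrite('pics/s2.png',cv2.resize(im,None,fx=5,fy=5,interpolation=cv2.INTER_CUBIC))"
```

```text
tray world [0.531 0.33  0.052] unit 0.023 0.099 [-0.3  0.2 -0.7 -0.1]
[357, 147] 0.05 0.024 0.099
[357, 147] 0.06 0.023 0.099
[357, 147] 0.07 0.022 0.099
[500, 207] 0.05 0.157 0.05
[500, 207] 0.06 0.152 0.051
[500, 207] 0.07 0.147 0.053
handle tip on/off scene [[378.7, 225.7], [355.6, 217.1]]
```

View pics/s2.png

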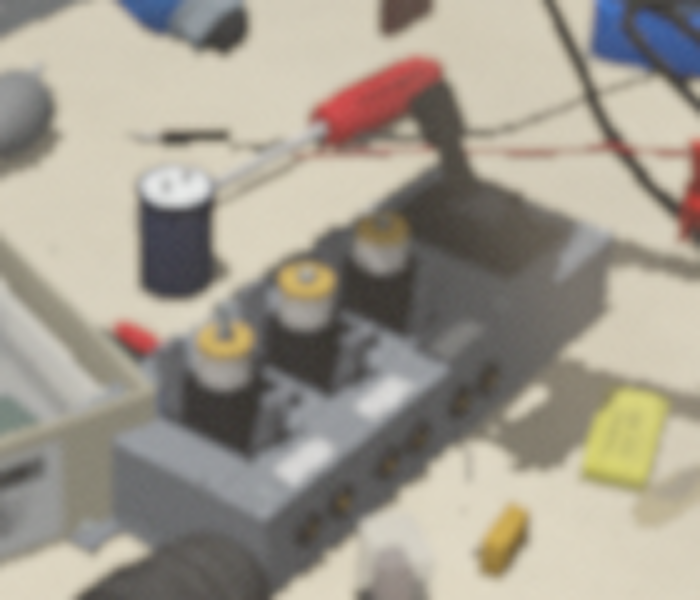

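The handle tip is at (432, 85) in the crop, against a predicted (428, 85) for off, so the isolator is off. The popped pin is on the fuse at the +85 end. A tray corner sits close to its far catch, so I'll use a narrower opening and grip about 4 mm towards -y.

Request:
servo_tool:
  steps:
    - [0,0,0,0.0455,0.0045,0,0.45]
    - [0,0,0,0.0455,0.0045,0.03,0.45]
    - [0,0,0,0.0455,0.0045,0.06,0.45]
    - [0,0,0,0.0455,0.0045,0.06,0.45]
    - [0,0,0,0.0455,0.0045,0.06,0.45]
    - [0,0,0,0.0455,0.0045,0.06,0.45]

```text
clock: 6.4
tcp_pos: [0.5121, 0.3114, 0.1436]
orientation: [2.103, 2.332, 0.004]
contact_force: [0.2, 0.9, -0.4]
opening: 0.0636
grip_force: 0.0
```

```bash
python3 - <<'E'
from h import *
wsnap("w3");im=cv2.imread("pics/w3.png")
P=[[.001,.085,.082],[.001,.085,.098]]+[[x,.085,.07] for x in(-.0275,.0295)]+[[.023,.099,.052],[.05,.089,.052]]
q=wproj("w3",U(u0,P))
for a,b in q: cv2.drawMarker(im,(int(round(a)),int(round(b))),(0,255,0),0,9)
cv2.imwrite("pics/w3m.png",cv2.resize(im[150:420,180:480],None,fx=2,fy=2,interpolation=cv2.INTER_CUBIC));print(q.round(1).tolist(),readout.get_state()["opening"]);to(.0012,.081,.051)
E
```

```text
[[323.1, 246.0], [323.0, 253.5], [279.6, 241.0], [366.6, 240.8], [354.8, 214.6], [392.6, 228.6]] 0.0638566366579024
turn [ 0.003 -0.001 -0.001] shift [-0.0011 -0.0013  0.0928] world [0.5113 0.3105 0.051 ] tool y [0.995 0.104 0.   ]
```

View pics/w3m.png

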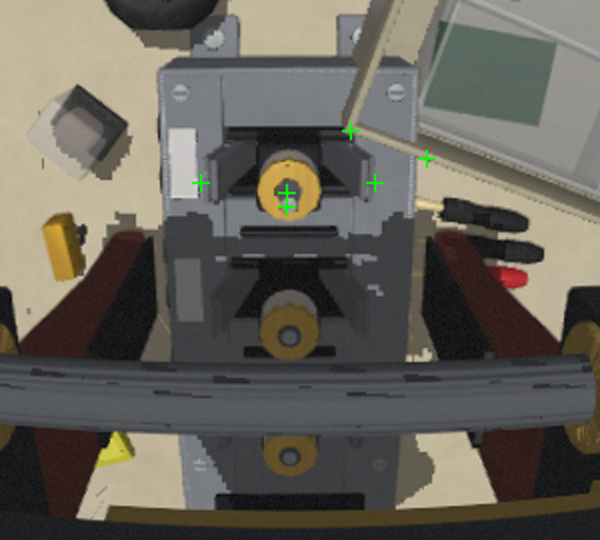

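The cap is at (289, 190) and the pads at (204, 178) and (373, 178), matching the predicted centre. The tray edge stays clear of the finger path, so I descend.

Request:
servo_tool:
  steps:
    - [0,0,0,-0.001,-0.001,0.025,0.45]
    - [0,0,0,-0.001,-0.001,0.05,0.45]
    - [0,0,0,-0.001,-0.001,0.065,0.45]
    - [0,0,0,-0.001,-0.001,0.075,0.45]
    - [0,0,0,-0.001,-0.001,0.085,0.45]
    - [0,0,0,-0.001,-0.001,0.092,0.45]
    - [0,0,0,-0.001,-0.001,0.092,0.45]
    - [0,0,0,-0.001,-0.001,0.092,0.45]

```text
clock: 7.25
tcp_pos: [0.5105, 0.3107, 0.0499]
orientation: [2.103, 2.334, 0.001]
contact_force: [0.1, -0.3, 1.0]
opening: 0.064
grip_force: 0.1
```

Request:
servo_tool:
  newtons: 28
  steps:
    - [0,0,0,0,0,0,-1]
    - [0,0,0,0,0,0,-1]
    - [0,0,0,0,0,0,-1]
    - [0,0,0,0,0,0,-1]
    - [0,0,0,0,0,0,-1]
    - [0,0,0,0,0,0,-1]
    - [0,0,0,0,0,0,-1]
    - [0,0,0,0,0,0,-1]

```text
clock: 8.05
tcp_pos: [0.5117, 0.3109, 0.0515]
orientation: [2.102, 2.332, 0.006]
contact_force: [1.3, -0.3, 5.5]
opening: 0.0328
grip_force: 28.0
```

Request:
servo_tool:
  steps:
    - [0,0,0,0,0,-0.003,-1]
    - [0,0,0,0,0,-0.006,-1]
    - [0,0,0,0,0,-0.01,-1]
    - [0,0,0,0,0,-0.014,-1]
    - [0,0,0,0,0,-0.014,-1]

```text
clock: 8.55
tcp_pos: [0.5104, 0.3105, 0.064]
orientation: [2.103, 2.334, 0.001]
contact_force: [3.9, 0.3, -0.4]
opening: 0.0329
grip_force: 28.0
```

Request:
servo_tool:
  steps:
    - [0,0,0,0,0,-0.01,-1]
    - [0,0,0,0,0,-0.02,-1]
    - [0,0,0,0,0,-0.03,-1]
    - [0,0,0,0,0,-0.045,-1]
    - [0,0,0,0,0,-0.06,-1]
    - [0,0,0,0,0,-0.075,-1]
    - [0,0,0,0,0,-0.09,-1]
    - [0,0,0,0,0,-0.1,-1]
    - [0,0,0,0,0,-0.1,-1]
    - [0,0,0,0,0,-0.1,-1]

```text
clock: 9.55
tcp_pos: [0.5103, 0.3105, 0.1632]
orientation: [-2.103, -2.334, 0.0]
contact_force: [-0.5, -0.1, -2.7]
opening: 0.0332
grip_force: 28.0
```

```bash
python3 - <<'E'
from h import *
im=cams.read_camera("scene")[150:330,260:420];w=cams.read_camera("wrist")[150:420,180:480]
o=np.zeros((450,800,3),np.uint8);o[:,:400]=cv2.resize(im,(400,450),interpolation=cv2.INTER_CUBIC);o[:360,400:]=cv2.resize(w,(400,360))
cv2.imwrite("pics/f.png",o);s=readout.get_state();print(s["tcp_pos"],s["opening"],s["contact_force"])
print(((proj("scene",U(u0,[[0,.085,.12],[0,.085,.19]]))-[260,150])*2.5).round())
E
```

```text
[0.50991716 0.3102896  0.16213157] 0.03259352747541703 [-0.01756429 -0.25803058 -1.73830332]
[[138. 249.]
 [140. 162.]]
```

View pics/f.png

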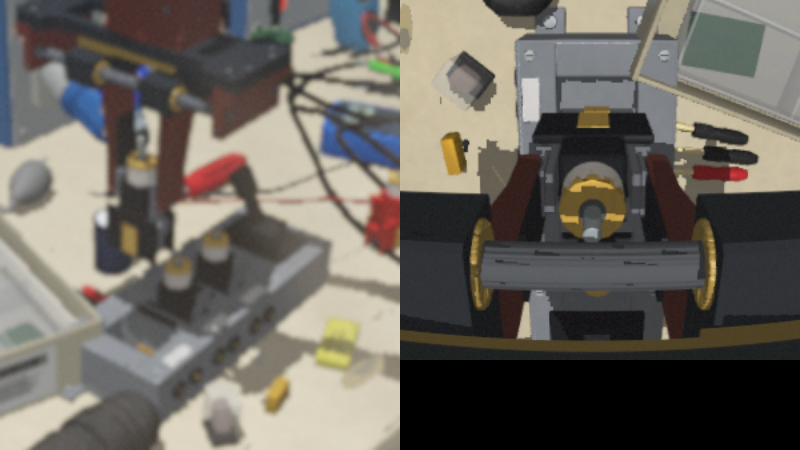

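The carrier hangs upright in the fingers at (140, 215), with its foot at about (140, 255), where I predicted it. Its socket is empty and the two good fuses are still home.

```bash
python3 -c "
from plant import env
print(env.sign_off())"
```

```text
the job is handed in; nothing more can be done
None
```

The job is handed in: the isolator is off, and the blown carrier is out and held upright by its pinched catches, with its foot about 7 cm above the unit; both good fuses stayed home and nothing else was touched, as far as the pictures show.

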